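# Ram the connectors home in the magazine tube

## Robot

A 6-joint arm with a two-finger parallel gripper is mounted at the origin on a cart in front of the work surface, level with it; the furniture and walls round the work are solid. World frame = base frame: x ahead of the robot, y to its left, z up, the work surface at z = 0. Lengths are in mm, angles in rad, forces in N, time in s.
With the tool pointing down it reaches from about 275 to 825 mm from the base axis. Payload 4.9 kg.
Tool frame: the origin (TCP) lies on the centre line of the jaws, within the pads' length; the fingertips stand 8 mm ahead of it and the grasp point (between the pads) lies 11 mm behind it; z points along the fingers, y is the line along which they close (so a half turn about z gives the same grasp; the last joint's range is limited). The gripper opens to 85 mm and grips with 20 to 120 N. Pads are 22 mm wide; open, the fingers measure 114 mm over their backs; the gripper's body (76 mm by 85 mm) begins 54 mm behind the grasp point. The pads swing forward as they close: fully open they stand 13 mm farther back than shut.
Start: joints at [-1.363, 0.326, -0.193, 1.052, 0, 1.437], TCP at [184.363, -518.198, 239.281] pointing down, gripper open.
Joint ranges: [-2.65, 2.65], [-0.97, 1.79], [-1.3, 1.35], [-1.93, 2.1], [-1.47, 1.37], [-3.14, 3.14]. Speed limits (rad/s): [2.57, 2.57, 3.14, 3.14, 3.14, 3.14].

## Interface

Orientations are given as [roll, pitch, yaw] about the fixed x, y, z axes, in that order (R = Rz(yaw) Ry(pitch) Rx(roll)).
In Python, from cell import * gives the robot as it stands.
- The arm moves only by the tool move_arm, never from a script. Its argument "steps" is one flat list of numbers, 7 for each row, row after row: the shift along the tool's x, y, z scaled (see below), then the turn, a rotation vector about the tool's x, y, z scaled (see below), then the gripper's target within -1 to 1 (fully open at 1, half-way at 0, shut at -1). In form: [dx, dy, dz, wx, wy, wz, gripper, dx, dy, dz, wx, wy, wz, gripper, ...]. A call has 1 to 12 rows; each row shifts and turns the commanded pose from where the row before left it, along the tool's axes as they then stand; what a row does not reach is not made up. The controller multiplies each number of a shift by 0.03 m and each number of a turn by 0.08 rad. A row lasts 1/12 s, in which the tool goes at most 41.7 mm and 7.16 degrees, less where a joint would pass 70% of its speed; a pose out of reach is approached as far as the arm can. A call with a number of a shift or a turn outside -1 to 1 is refused whole. A call with a gripper value outside its range is refused whole. The fingers move at their own pace and stop on an object; the grip force is fixed at half the most. Time passes only in rows, so rows that do not move let the fingers close. It gives the time, the measured TCP pose, the force, the opening and the grip force at its end, in the units of the state.
- read_state(): the state, without advancing time (a new reading comes with each control period).
- read_camera(name): name is "scene" or "top" or "wrist"; returns a dict with "img" (420x560x3 uint8, red, green, blue), "camera_matrix" (3x3 intrinsics, pixels), "k1" (the pictures are not rectified: a ray, as slopes to the right and down, at radius r is drawn at 1 + k1 r^2 times it, then the intrinsics apply), "R" (3x3) and "t" (3): a world point X has camera coordinates R X + t. Camera axes: x right, y down, z forward; pixel columns grow to the right and rows downward; lengths in mm; the calibration is good to about 2 mm. A picture is of the moment at which its call begins. There is no depth.
- sign_off(): hands the job in; it is judged then, once.
Trained networks look in a picture, given as the dict that the camera call returned (one of the last four; its "shot" number tells which), for a name from the list of things; names that differ only in an ending like _2 or _b are one class to them, and where a whole thing is asked for, a point or a joint stands for the part that bears it (a point fixed in the world has none). Each returns a list of dicts, best first, with "confidence" (0 to 1); they miss things now and then, are a little off and sometimes report something else, mostly with a low value. They report only what shows in the picture. A call takes as long as a camera call. They do not tell look-alikes from the thing itself.
- look_for(picture, thing): "box" ([left, top, width, height] in pixels, round what is visible of it).
- trace(picture, thing): "pixels" (420x560 bool, what is visible of it) and "box" ([left, top, width, height] in pixels, round what is visible of it).
- place_of(picture, thing): "xy" ([column, row] in pixels: a listed point, or the origin of a listed thing).
The state is a dict: "time_s": time; "joint_positions": joint angles; "qvel": joint speeds; "effort": joint torques, N m; "position": TCP position; "ee_rot": TCP orientation; "wrist_force": force on the tool from outside, world axes, zero at the start; "moment": the same for the moment, N m; "opening": finger opening in mm; "finger_force": force on a finger pad.
Only numpy, scipy, OpenCV 4.12 (cv2) and the standard library are available. Lean on these libraries where they do the work, as an engineer would, in place of code of your own. Each camera call takes 0.05 s, during which the arm holds its last target. There are 200 camera calls.

## Task

One die-cast corner connector is stuck half-way down the square magazine tube. Drop the loose connector into the tube on top of it, take the ramming rod out of its stand and push both down with it until they bottom out, finishing with a firm steady push of about 20 N (never more than 40 N, the tube is easily damaged). Put the rod back upright in its stand and leave the other things on the table where they are.

Things in the scene. Friction and masses are not known exactly. Their poses are not given: they have to be found in the camera images.
- magazine: Upright bare aluminium square tube on a 90 x 90 x 12 mm base plate, fixed. Origin: centre of the plate's underside; z up along the bore; -x is the front with a narrow sight slot, +-y the sides, with wider slots. Bore 32 x 32 mm, square to x and y, walls 5 mm. At the bottom a hidden hard stop stands 4 to 16 mm above the bore floor, different each time and not measured: the bottom must be felt.
- bore_floor (a point): Centre of the bore's floor, 12 mm above the magazine's origin. When bottomed out, the lower connector's centre is 15 mm and the upper one's 45 mm above the hidden stop's top, so 19 to 31 and 49 to 61 mm above this point.
- bore_mouth (a point): Centre of the bore's mouth, 105 mm above the bore floor; a flared lip round it rises 7 mm higher and is about 54 mm across outside. The connectors in the bore rest on a friction-braked follower bar (black brake blocks outside the side slots) that starts 38 to 54 mm above the bore floor; it stays where it is left, and needs about 6 N on the connectors to move down.
- stuck_mid (a point): Centre of the connector stuck in the tube, standing on the follower: a grey die-cast cube-shaped corner connector, 30 x 30 x 30 mm, 90 g, with a round hole in its faces.
- loose_mid (a point): Centre of the loose connector (connector_loose) that stands on the table: same kind, 30 x 30 x 30 mm, 90 g. Its axes are square to its faces; either pair of upright faces can be gripped. It fits the bore with 1 mm to spare on each side, in any quarter turn. Let go in the mouth it slides down by itself onto the stuck one.
- rod: Ramming rod, 155 mm long, 220 g, standing upright in its stand. Origin: centre of its flat foot; z up along the rod. Steel shaft 20 mm in diameter with a black foot, from 0 to 105 mm; a thin collar 36 mm in diameter from 105 to 109 mm; above it a light wooden square handle 28 x 28 mm from 109 to 155 mm, its faces square to x and y.
- rod_grip (a point): Centre of the rod's wooden handle, 132 mm above the rod's foot.
- stand: Grey plastic block 70 x 70 x 48 mm, fixed to the table, with one upright blind hole in the middle for the rod: 25 mm in diameter, 40 mm deep, bevelled at the mouth. Origin: centre of its underside.
- stand_hole (a point): Centre of the stand hole's mouth, 48 mm above the table. The rod's foot rests 40 mm below this point.
- bracket: Bystander: small grey aluminium angle bracket, 34 x 40 x 40 mm. Origin: centre of its underside.
- offcut: Bystander: offcut of aluminium profile, 30 x 110 x 30 mm, lying. Origin: centre of its underside.
- tape: Bystander: small roll of dark tape lying flat, 51 x 48 x 19 mm. Origin: centre of its underside.
- mouse_red: Bystander: computer mouse, black with a red top, 105 x 58 x 34 mm. Origin: centre of its underside.
Things that resemble listed ones, but are neither listed nor needed, are in the scene too. What is shaped like the rod but turquoise is not meant.

How it is judged:
By the outcome, as a careful person would: the job done as asked, in the order asked, and still so for the second after the job is handed in, with the robot touching nothing.
It also fails if it takes over 69 s, if anything falls off the work surface, if the arm or the gripper's body presses on something with over 40 N, if the wrist force passes 120 N, or if a joint passes its speed limit or range.

## Working session

There is one attempt and no reset: what is moved stays moved. The work goes in short steps, Python scripts to look and compute and a tool call to move; the robot and the scene stay as the last step left them, time stands still between calls to the robot, and variables do not carry over. Pictures are saved under pics/ and viewed, at most 10 in all, crops included, and the job is handed in when it is done.

Besides the shell and the picture viewer there is one more tool, called after "Emit:" by a JSON object that holds its "name" and its "arguments", one argument or row to a line. move_arm: Moves the arm, as the interface text tells. Its arguments: {"type":"object","properties":{"steps":{"type":"array","items":{"type":"number","minimum":-1,"maximum":1}}},"required":["steps"]}

```bash
mkdir -p pics; ls; cat > h.py <<'E'
from cell import *
import numpy as np, cv2
def ray(p,uv):
    K=p["camera_matrix"];x=(uv[0]-K[0,2])/K[0,0];y=(uv[1]-K[1,2])/K[1,1]
    a,b=x,y
    for _ in range(20):
        s=1+p["k1"]*(a*a+b*b);a,b=x/s,y/s
    R=np.array(p["R"]);t=np.array(p["t"])
    return -R.T@t, R.T@np.array([a,b,1.])
def atz(p,uv,z):
    c,d=ray(p,uv);return c+d*(z-c[2])/d[2]
def proj(p,X):
    c=np.array(p["R"])@np.array(X,float)+np.array(p["t"]);a=c[:2]/c[2];a=a*(1+p["k1"]*(a@a))
    K=p["camera_matrix"];return [K[0,0]*a[0]+K[0,2],K[1,1]*a[1]+K[1,2]]
def tri(obs):
    A=np.zeros((3,3));b=np.zeros(3)
    for p,uv in obs:
        c,d=ray(p,uv);d/=np.linalg.norm(d);M=np.eye(3)-np.outer(d,d);A+=M;b+=M@c
    X=np.linalg.solve(A,b);return X,[np.round(np.subtract(proj(p,X),uv),1) for p,uv in obs]
def save(n,im,k=1): cv2.imwrite("pics/"+n,cv2.cvtColor(cv2.resize(im,None,fx=k,fy=k,interpolation=cv2.INTER_CUBIC),cv2.COLOR_RGB2BGR))
E
python3 - <<'E'
from h import *
np.set_printoptions(precision=1,suppress=True)
s=read_camera("scene");t=read_camera("top")
save("s.png",s["img"],1.4);save("t.png",t["img"],1.4)
Z=dict(magazine=0,bore_floor=12,bore_mouth=117,stuck_mid=75,loose_mid=15,rod=8,rod_grip=140,stand=0,stand_hole=48,bracket=0,offcut=0,tape=0,mouse_red=0)
for n,z in Z.items():
    for p,nm in((s,"scene"),(t,"top")):
        for o in place_of(p,n)[:4]: print(n,nm,np.array(o["xy"]),round(o["confidence"],2),atz(p,o["xy"],z)[:2])
print(read_state())
E
```

```text
pics
magazine scene [253.1 191.3] 0.97 [620.9  47.1]
magazine top [208.9 190.7] 0.8 [636.   22.3]
bore_floor top [208.  193.2] 0.91 [626.3  22.8]
bore_mouth scene [257.7 153.6] 0.74 [632.8  35.5]
bore_mouth top [199.7 185.2] 0.84 [626.6  28.9]
bore_mouth top [189.7 259.2] 0.7 [432.7  47.2]
stuck_mid scene [255.3 170.9] 0.46 [621.5  28.5]
stuck_mid top [201.2 189.2] 0.66 [624.6  31.7]
loose_mid top [282.6 248.4] 0.58 [ 472.6 -189.3]
rod scene [207.5 288.6] 0.81 [ 402.7 -205.2]
rod scene [315.  243.5] 0.75 [ 658.  -195.6]
rod scene [308.7 293. ] 0.73 [ 575.4 -308.5]
rod top [327.5 214.5] 0.72 [ 569.4 -313.7]
rod_grip scene [314.4 243.4] 0.85 [ 582.1 -306.2]
rod_grip scene [198.5 239.6] 0.78 [ 402.6 -200.7]
rod_grip top [290.5 276.5] 0.66 [ 391.  -211.1]
rod_grip top [285.6 168.9] 0.44 [ 666.6 -196.1]
stand scene [307.6 296.4] 0.7 [ 572.7 -309.4]
stand_hole scene [311.5 278.8] 0.75 [ 579.7 -308.4]
stand_hole scene [252.2 192.8] 0.71 [592.1 -14. ]
stand_hole scene [310.  368.9] 0.41 [ 480.9 -469.9]
stand_hole top [329.4 206.1] 0.88 [ 586.2 -315.9]
bracket scene [254.1 191.6] 0.22 [622.6  44.7]
bracket top [338.2 248.9] 0.5 [ 474.2 -343.6]
offcut scene [335.3 238.9] 0.66 [ 710.7 -197.6]
offcut scene [254.5 195. ] 0.4 [617.6  31.6]
offcut top [288.6 167.5] 0.68 [ 705.6 -203.8]
tape scene [309.9 366.3] 0.85 [ 499.1 -442.9]
tape top [371.2 239.7] 0.48 [ 500.8 -435.6]
mouse_red scene [176.2 209. ] 0.88 [424.9  71.5]
mouse_red scene [255.7 152.4] 0.36 [704.5 208. ]
mouse_red top [190.2 261.6] 0.62 [434.3  67.5]
{'time_s': 1.4, 'joint_positions': array([-1.4,  0.3, -0.2,  1.1,  0. ,  1.4]), 'qvel': array([ 0.,  0., -0., -0., -0.,  0.]), 'effort': array([ -0. , -44.3,  26.3,   0. ,  -0. ,   0. ]), 'position': array([ 184.4, -518.2,  239.3]), 'ee_rot': array([-3.1, -0. ,  0.3]), 'wrist_force': array([0.2, 0.3, 0.1]), 'moment': array([-0.1, -0. ,  0. ]), 'finger_force': 0.0, 'opening': 85.62826844287173}
```

View pics/s.png

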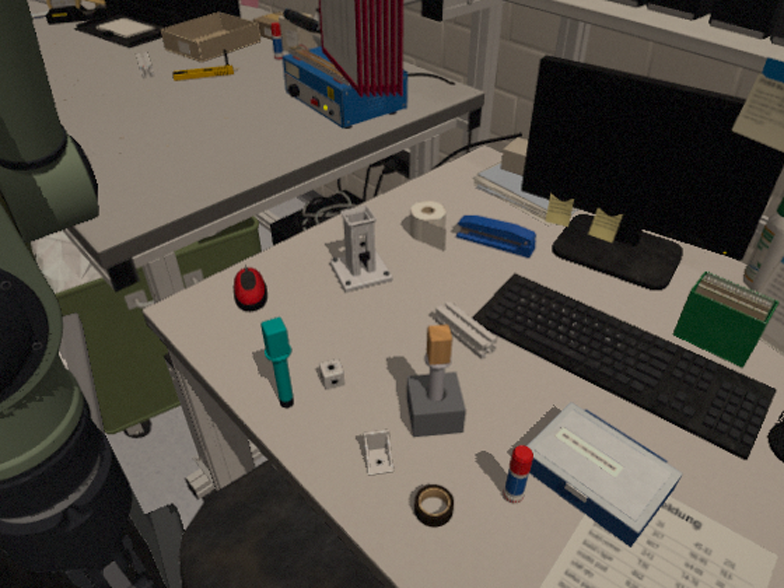

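View pics/t.png

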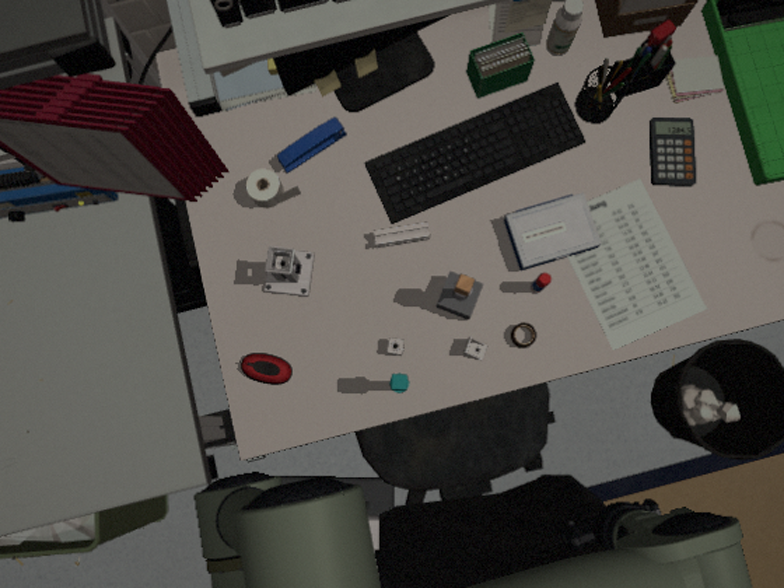

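Scene (1.4x view): magazine at (360,250), loose connector at (332,373), wooden-handled rod in its grey stand at (438,380), turquoise look-alike at (280,360), bracket at (377,452), tape at (434,505), offcut at (465,330), red mouse at (250,288). Top view (1.4x): magazine (285,268), connector (396,346), rod (464,286), turquoise (399,382), bracket (473,348).

Candidates for the rod: the wooden handle at top (464,286) in the grey stand, and turquoise at (399,382). The wooden one fits, since turquoise is excluded. Candidates for the connector: the cube at (396,346), and the L-shaped bracket at (473,348). The cube fits.

```bash
python3 - <<'E'
from h import *
np.set_printoptions(precision=3,suppress=True)
w=read_camera("wrist");t=read_camera("top");s=read_camera("scene")
st=read_state();print(st["ee_rot"],-w["R"].T@w["t"]-st["position"],w["R"],w["camera_matrix"][0,0],t["camera_matrix"][0,0])
print("top cam",-t["R"].T@t["t"],"scene cam",-s["R"].T@s["t"])
def crop(p,c,h=45):
    return cv2.resize(p["img"][c[1]-h:c[1]+h,c[0]-h:c[0]+h],(390,390),interpolation=cv2.INTER_CUBIC)
save("crop.png",np.hstack([crop(t,(300,230),60),crop(s,(265,275),70)]))
a=lambda o:[(np.array(tri([(s,i),(t,j)])[0]),tri([(s,i),(t,j)])[1]) for i,j in o]
print(a([((257.7,153.6),(199.7,185.2)),((255.3,170.9),(201.2,189.2)),((311.5,278.8),(329.4,206.1)),((314.4,243.4),(331,203)),((237,268),(282.6,248.4))]))
E
```

```text
[3.142 0.    0.342] [ 61.178  22.096 135.293] [[ 0.336 -0.942  0.001]
 [-0.91  -0.324  0.26 ]
 [-0.245 -0.088 -0.965]] 323.931788600718 524.7274395683331
top cam [ 338.51  -204.222 1458.579] scene cam [ 267.51  -774.618  694.378]
[(array([627.135,  27.346, 122.982]), [array([-0.8,  0.2]), array([ 0.2, -0.7])]), (array([624.33 ,  32.557,  71.773]), [array([ 0.4, -0.1]), array([-0.1,  0.4])]), (array([ 581.024, -313.859,   54.28 ]), [array([ 2.2, -0.5]), array([-0.6,  1.5])]), (array([ 577.323, -312.379,  147.427]), [array([-0.3,  0.1]), array([ 0.1, -0.2])]), (array([ 473.274, -189.579,   17.016]), [array([-0.4,  0.1]), array([ 0.1, -0.3])])]
```

View pics/crop.png

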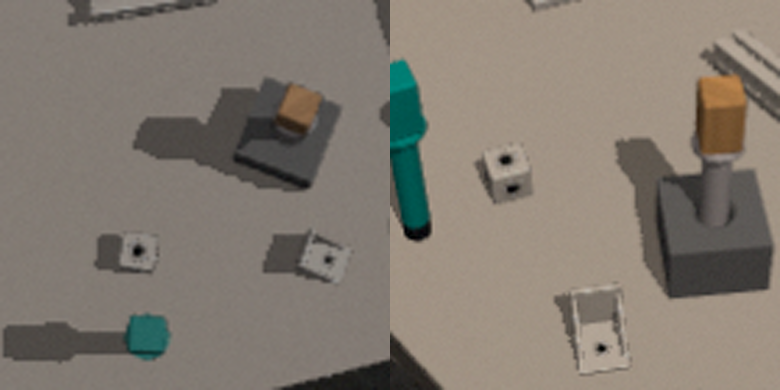

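The crop confirms the picks: a white-grey cube with holes at left (505,172), an open L-shaped bracket at (600,330), the wooden-handled rod in the grey stand at (720,150), and the turquoise one at far left.

Emit:
{"name": "move_arm", "arguments": {
  "steps": [1, -0.59, 0, 0, 0, 0, 1, 1, -0.59, 0, 0, 0, 0, 1, 1, -0.59, 0, 0, 0, 0, 1, 1, -0.59, 0, 0, 0, 0, 1, 1, -0.59, 0, 0, 0, 0, 1, 1, -0.59, 0, 0, 0, 0, 1, 1, -0.59, 0, 0, 0, 0, 1, 1, -0.59, 0, 0, 0, 0, 1, 1, -0.59, 0, 0, 0, 0, 1, 1, -0.59, 0, 0, 0, 0, 1, 1, -0.59, 0, 0, 0, 0, 1, 0, 0, 0, 0, 0, 0, 1]
}}

```text
time_s: 2.55
position: [432.9, -220.0, 239.5]
ee_rot: [-3.141, -0.002, 0.349]
wrist_force: [-1.1, -0.2, 0.2]
opening: 85.5
finger_force: 0.0
```

```bash
python3 - <<'E'
from h import *
np.set_printoptions(precision=3,suppress=True)
w=read_camera("wrist")
print(read_state()["position"],read_state()["ee_rot"])
save("w1.png",w["img"],1.4)
print([(n,[(o["xy"],atz(w,o["xy"],z)[:2],o["confidence"]) for o in place_of(w,n)[:3]]) for n,z in(("loose_mid",15),("rod_grip",140),("bore_mouth",117),("stand_hole",48))])
E
```

```text
[ 431.431 -221.982  239.368] [ 3.141 -0.     0.347]
[('loose_mid', [([264.1, 136.6], array([ 473.427, -190.156]), 0.58)]), ('rod_grip', [([482.2, 63.5], array([ 576.489, -314.888]), 0.78), ([235.2, 236.5], array([ 401.938, -196.878]), 0.76)]), ('bore_mouth', []), ('stand_hole', [([421.2, 81.5], array([ 574.715, -313.895]), 0.87)])]
```

View pics/w1.png

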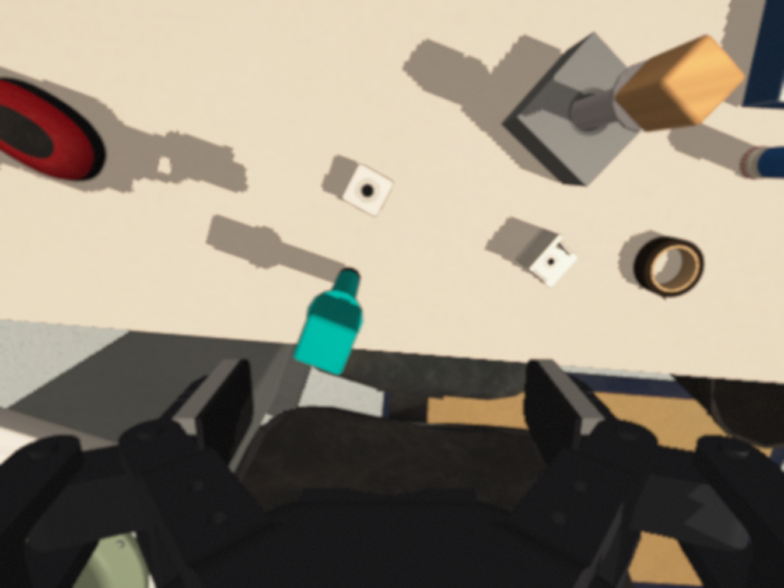

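Wrist view (1.4x): connector top face at (368,190), turquoise rod at (330,335), stand at (585,110) with the wooden handle at (700,80), bracket at (552,262), tape at (670,267).

```bash
python3 - <<'E'
from h import *
np.set_printoptions(precision=1,suppress=True)
w=read_camera("wrist")
for nm,pts,z in (("conn",[(368,163),(394,183),(377,217),(342,191)],30),("handle",[(709,35),(744,78),(700,127),(660,80)],163),("stand",[(593,33),(503,123),(585,185)],48),("turq",[(310,313),(358,326),(341,374),(295,357)],155)):
    P=np.array([atz(w,np.array(p)/1.4,z)[:2] for p in pts]);e=np.roll(P,-1,0)-P
    print(nm,P.mean(0),np.linalg.norm(e,axis=1),np.degrees(np.arctan2(e[:,1],e[:,0])))
g=cv2.cvtColor(w["img"],cv2.COLOR_RGB2GRAY);x0,y0=235,105
r=cv2.inRange(g[y0:165,x0:292],225,255);r=(r>0).astype(np.uint8)
n,l,s,c=cv2.connectedComponentsWithStats(r);print(s,g[y0:165:6,x0:292:6])
E
```

```text
conn [ 472.5 -196. ] [23.8 28.  32.2 28. ] [-107.3  172.5   73.   -24.7]
handle [ 571.1 -319.4] [24.7 25.6 28.2 25.4] [-112.9  161.6   66.9  -26.3]
stand [ 562.3 -301.9] [78.1 73.1 96.6] [ 154.7 -104.6   22.7]
turq [ 397.7 -202.2] [25.3 28.4 25.7 25.7] [ -86.6 -179.9   87.4   -0.8]
[[   0    0   57   60 2907]
 [   7    8   34   35  513]] [[206 215 223 223 222 222 223 222 223 223]
 [142 141 141 207 222 223 221 223 221 223]
 [142 141 147 240 237 211 222 223 221 223]
 [141 141 226 231 222 240 237 217 223 223]
 [141 147 238 168  28 222 240 222 223 222]
 [202 217 238 218 153 225 219 222 222 223]
 [223 223 201 236 238 239 220 223 223 223]
 [223 223 223 223 210 223 222 223 222 223]
 [222 223 223 224 223 222 223 222 223 223]
 [223 223 223 222 223 223 223 223 224 224]]
```

```bash
cat >> h.py <<'E'
from scipy.optimize import differential_evolution
def fitsq(p,mask,z,c0,side,r=12,yr=0.8,y0=0.0):
    """centre and yaw of a horizontal square whose image best overlaps mask"""
    def poly(v):
        a=v[2];R=np.array([[np.cos(a),-np.sin(a)],[np.sin(a),np.cos(a)]])
        return [proj(p,[*(v[:2]+R@(side/2*np.array(q))),z]) for q in((1,1),(-1,1),(-1,-1),(1,-1))]
    m=mask.astype(np.uint8)*255;m=cv2.resize(m,None,fx=1,fy=1)
    def cost(v):
        im=np.zeros_like(m);cv2.fillPoly(im,[np.round(np.array(poly(v))*16).astype(np.int32)],255,cv2.LINE_AA,4)
        return cv2.norm(im,m,cv2.NORM_L1)/255
    R=differential_evolution(cost,[(c0[0]-r,c0[0]+r),(c0[1]-r,c0[1]+r),(y0-yr,y0+yr)],seed=1,maxiter=60,popsize=12,tol=1e-6)
    return R.x,R.fun
E
python3 - <<'E'
from h import *
np.set_printoptions(precision=3,suppress=True)
w=read_camera("wrist");g=cv2.cvtColor(w["img"],cv2.COLOR_RGB2GRAY)
m=np.zeros(g.shape,np.uint8);m[105:165,235:292]=g[105:165,235:292]>229
m=cv2.morphologyEx(m,cv2.MORPH_OPEN,np.ones((2,2)))
cs,_=cv2.findContours(m,cv2.RETR_EXTERNAL,cv2.CHAIN_APPROX_NONE);c=max(cs,key=cv2.contourArea);m[:]=0;cv2.drawContours(m,[c],-1,1,-1)
print(m.sum(),fitsq(w,m,30,(472,-193),30))
# handle top: brightest orange
h=w["img"][20:110,460:540].astype(int);print(h[::9,::8,0]);print(h[::9,::8,2])
E
```

```text
673 (array([ 472.995, -190.301,   -0.226]), np.float64(241.0))
[[234 234 231 117 202 241 233 151 151 150]
 [219 112 115 215 246 247 247 210 151 151]
 [115 122 224 247 245 243 241 239 196 124]
 [113 175 239 238 238 239 239 238 170  48]
 [ 93  94 193 237 235 236 239 160 152  24]
 [ 89  90  93 208 244 244 234 191 154  34]
 [ 94  93  91  90 202 235 234 235 235 235]
 [142 213 203 152 152 152 223 235 235 235]
 [235 235 155 152 153 150 152 152 159 232]
 [235 235 235 186 153 152 153 153 152 125]]
[[196 196 190  58  86 110 152 122 122 120]
 [170  49  51  92 118 120 120 118 122 122]
 [ 50  53  98 118 115 114 110 109 114 105]
 [ 49  75 109 107 108 109 109 108 115  65]
 [ 42  41  84 107 105 107 109 115 122  55]
 [ 39  39  41  90 115 115 191 153 124  60]
 [ 41  41  39  39  87 195 196 195 196 195]
 [ 94 164 161 122 123 123 181 196 196 196]
 [197 197 124 122 122 121 123 122 128 192]
 [197 198 197 149 123 122 122 123 122  87]]
```

Emit:
{"name": "move_arm", "arguments": {
  "steps": [0, 0, 0, 0, 0, 1, 1, 0, 0, 0, 0, 0, 1, 1, 0, 0, 0, 0, 0, 1, 1, 0, 0, 0, 0, 0, 1, 1, 0, 0, 0, 0, 0, 1, 1, 0, 0, 0, 0, 0, 1, 1, 0, 0, 0, 0, 0, 1, 1, 0.62, -0.7, 0, 0, 0, 0.5, 1, 0.63, -0.7, 0, 0, 0, 0, 1, 0, 0, 1, 0, 0, 0, 1, 0, 0, 1, 0, 0, 0, 1, 0, 0, 0, 0, 0, 0, 1]
}}

```text
time_s: 3.9
position: [473.1, -191.1, 174.6]
ee_rot: [-3.139, 0.008, -0.259]
wrist_force: [-0.8, 1.2, -0.6]
opening: 85.2
finger_force: 0.0
```

```bash
python3 - <<'E'
from h import *
np.set_printoptions(precision=3,suppress=True)
w=read_camera("wrist");st=read_state();print(st["position"],st["ee_rot"],st["joint_positions"])
u=proj(w,[473,-190,30]);print(u)
print([(n,[(o["xy"],atz(w,o["xy"],z)[:2],o["confidence"]) for o in place_of(w,n)[:3]]) for n,z in(("loose_mid",15),)])
o=trace(w,"loose_mid");print(o[0]["box"],o[0]["confidence"],o[0]["pixels"].sum())
save("w2.png",w["img"])
print(fitsq(w,o[0]["pixels"],30,(472,-191),30,y0=-.25))
cs,_=cv2.findContours(o[0]["pixels"].astype(np.uint8),0,2);c=max(cs,key=cv2.contourArea);print(cv2.minAreaRect(c))
E
```

```text
[ 473.832 -191.687  176.974] [-3.14   0.006 -0.26 ] [-0.529  0.312 -0.383  0.882 -0.     2.872]
[np.float64(275.63459218644334), np.float64(195.2568196484224)]
[('loose_mid', [([272.6, 192.3], array([ 473.028, -186.994]), 0.91)])]
[258.6, 170.9, 31.7, 40.9] 0.7 1276
(array([ 476.904, -188.758,   -0.123]), np.float64(126.68235294117648))
((273.0082092285156, 191.59017944335938), (38.2966194152832, 35.58054733276367), 84.80557250976562)
```

View pics/w2.png

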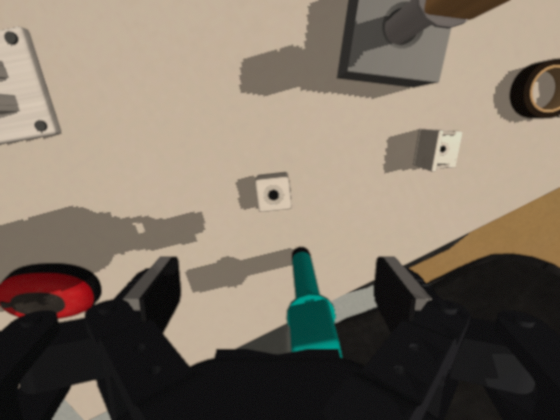

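The connector sits at (273,193), about 6° CCW from the tool. The turquoise rod at (310,310) stays clear behind the gripper. I'm correcting the yaw and descending.

Emit:
{"name": "move_arm", "arguments": {
  "steps": [0.13, -0.08, 0, 0, 0, -0.6, 1, 0, 0, 0, 0, 0, -0.6, 1, 0, 0, 1, 0, 0, 0, 1, 0, 0, 1, 0, 0, 0, 1, 0, 0, 1, 0, 0, 0, 1, 0, 0, 1, 0, 0, 0, 1, 0, 0, 0.6, 0, 0, 0, 1, 0, 0, 0.4, 0, 0, 0, 1, 0, 0, 0, 0, 0, 0, 1, 0, 0, 0, 0, 0, 0, 1]
}}

```text
time_s: 4.88
position: [481.6, -191.9, 30.5]
ee_rot: [3.141, -0.001, -0.163]
wrist_force: [0.0, -0.5, -0.2]
opening: 85.5
finger_force: 0.0
```

Emit:
{"name": "move_arm", "arguments": {
  "steps": [-0.1, -0.06, 0.27, 0, 0, 0, 1, 0, 0, 0, 0, 0, 0, -0.5, 0, 0, 0, 0, 0, 0, -1, 0, 0, 0, 0, 0, 0, -1, 0, 0, 0, 0, 0, 0, -1, 0, 0, 0, 0, 0, 0, -1, 0, 0, 0, 0, 0, 0, -1, 0, 0, 0, 0, 0, 0, -1, 0, 0, 0, 0, 0, 0, -1, 0, 0, 0, 0, 0, 0, -1]
}}

```text
time_s: 5.72
position: [478.8, -188.9, 21.9]
ee_rot: [3.141, -0.001, -0.162]
wrist_force: [-0.6, 0.5, 5.7]
opening: 28.6
finger_force: 60.0
```

Emit:
{"name": "move_arm", "arguments": {
  "steps": [0, 0, -0.5, 0, 0, 0, -1, 0, 0, -1, 0, 0, 0, -1, 0, 0, -1, 0, 0, 0, -1, 0, 0, -1, 0, 0, 0, -1, 0, 0, -1, 0, 0, 0, -1, 0, 0, -1, 0, 0, 0, -1, 0, 0, -1, 0, 0, 0, -1, 0.4, -0.97, 0, 0, 0, -1, -1, 0.4, -0.97, 0, 0, 0, -1, -1, 0, 0, 0, 0, 0, -1, -1, 0, 0, 0, 0, 0, -1, -1, 0, 0, 0, 0, 0, -1, -1]
}}

```text
time_s: 6.72
position: [508.9, -133.0, 215.9]
ee_rot: [-3.141, 0.001, 0.243]
wrist_force: [0.6, 0.0, -1.1]
opening: 28.6
finger_force: 59.6
```

Emit:
{"name": "move_arm", "arguments": {
  "steps": [0, 0, 0, 0, 0, -1, -1, 0, 0, 0, 0, 0, -1, -1, 0, 0, 0, 0, 0, -1, -1, 0, 0, 0, 0, 0, -1, -1, 0, 0, 0, 0, 0, -1, -1, 0, 0, 0, 0, 0, -1, -1, 0, 0, 0, 0, 0, -1, -1, 0, 0, 0, 0, 0, -1, -1, 0, 0, 0, 0, 0, -1, -1, 0, 0, 0, 0, 0, -1, -1, 0, 0, 0, 0, 0, -1, -1, 0, 0, 0, 0, 0, -1, -1]
}}

```text
time_s: 7.72
position: [508.6, -133.6, 215.8]
ee_rot: [-3.141, -0.0, 1.202]
wrist_force: [0.0, 0.1, -0.8]
opening: 28.5
finger_force: 59.6
```

```bash
python3 - <<'E'
from h import *
np.set_printoptions(precision=3,suppress=True)
w=read_camera("wrist");st=read_state();print(st["position"],st["ee_rot"],st["joint_positions"],st["opening"])
print([(n,[(o["xy"],atz(w,o["xy"],z)[:2],o["confidence"]) for o in place_of(w,n)[:3]]) for n,z in(("bore_mouth",117),("stuck_mid",75),("magazine",0))])
save("w3.png",w["img"],1.4)
E
```

```text
[ 508.594 -133.667  215.82 ] [-3.141 -0.     1.204] [-0.397  0.3   -0.293  0.979 -0.     1.54 ] 28.39835364850654
[('bore_mouth', []), ('stuck_mid', []), ('magazine', [([282.1, 270.2], array([ 475.263, -234.902]), 0.45)])]
```

View pics/w3.png

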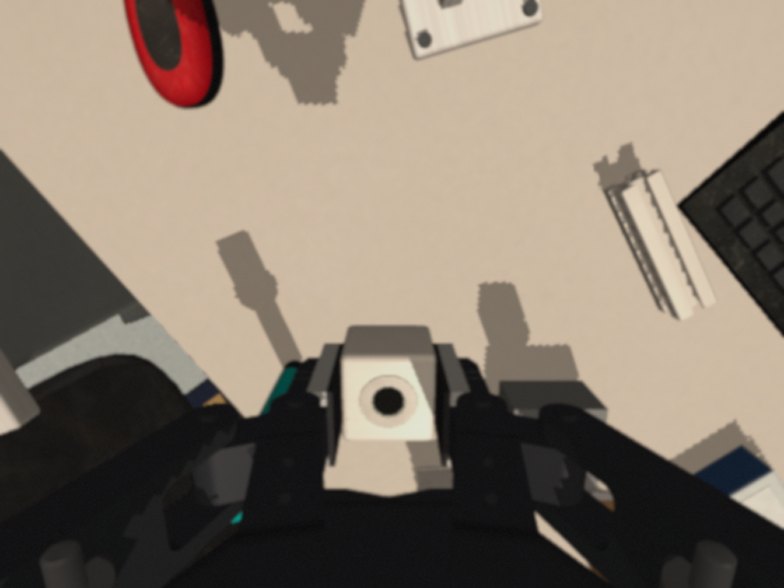

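The connector is held squarely at (390,395). The magazine plate's front edge runs from (417,58) to (540,20). I'm using that edge for the yaw and moving closer.

```bash
python3 - <<'E'
from h import *
w=read_camera("wrist")
a=atz(w,(417/1.4,58/1.4),12);b=atz(w,(540/1.4,21/1.4),12);c=atz(w,(404/1.4,5/1.4),12)
print(a,b,np.degrees(np.arctan2(*(b-a)[1::-1])),np.linalg.norm(b-a),np.degrees(np.arctan2(*(c-a)[1::-1])))
for P in [(474,-189,30),(474,-189,0)]: pass
R=cv2.Rodrigues(np.array([0,0,0.]))[0]
# held part: top-face corners seen; find offset from TCP
for q in [(341,361),(438,361),(436,440),(342,437)]: print(q,atz(w,(q[0]/1.4,q[1]/1.4),215.8+8))
E
```

```text
[577.24982391 -12.29735493  12.        ] [662.04120538 -21.07021105  12.        ] -5.907032919404532 85.24401079723219 84.40699454914015
(341, 361) [ 498.06640193 -119.97389299  223.8       ]
(438, 361) [ 525.51195285 -130.77166699  223.8       ]
(436, 440) [ 515.65243084 -156.30608924  223.8       ]
(342, 437) [ 488.08102445 -144.28077627  223.8       ]
```

Emit:
{"name": "move_arm", "arguments": {
  "steps": [1, 0, -0.3, 0, 0, 0, -1, 1, 0, -0.3, 0, 0, 0, -1, 1, 0, 0, 0, 0, 0, -1, 0, 0, 0, 0, 0, 0, -1, 0, 0, 0, 0, 0, 0, -1]
}}

```text
time_s: 8.38
position: [542.0, -48.8, 234.1]
ee_rot: [-3.142, 0.0, 1.2]
wrist_force: [-0.6, -0.1, -1.0]
opening: 28.7
finger_force: 59.6
```

```bash
python3 - <<'E'
from h import *
np.set_printoptions(precision=3,suppress=True)
w=read_camera("wrist");st=read_state();print(st["position"],st["ee_rot"])
print([(n,[(o["xy"],atz(w,o["xy"],z)[:2],o["confidence"]) for o in place_of(w,n)[:3]]) for n,z in(("bore_mouth",117),("stuck_mid",75),("magazine",0))])
save("w4.png",w["img"],1.4)
E
```

```text
[541.566 -49.725 233.918] [-3.141  0.001  1.198]
[('bore_mouth', [([341.2, 68.1], array([621.697,  29.442]), 0.65)]), ('stuck_mid', [([336.2, 76.7], array([625.029,  27.299]), 0.77)]), ('magazine', [([325.1, 87.2], array([625.832,  25.305]), 0.58)])]
```

View pics/w4.png

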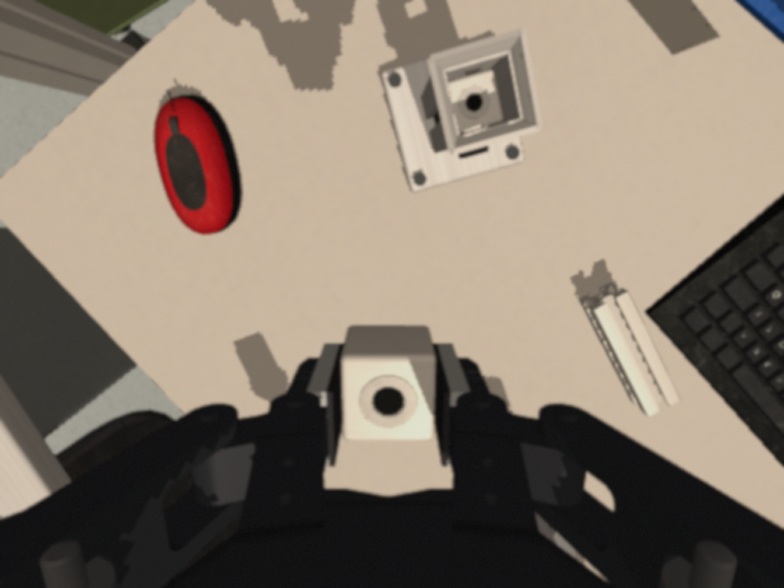

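```bash
python3 - <<'E'
from h import *
np.set_printoptions(precision=1,suppress=True)
w=read_camera("wrist")
for nm,pts,z in (("lip",[(429,55),(524,30),(541,129),(447,154)],124),("plate",[(413,190),(522,161),(380,70)],12),("stuck top",[(446,86),(494,71),(503,124),(455,136)],95)):
    P=np.array([atz(w,np.array(p)/1.4,z)[:2] for p in pts]);e=np.roll(P,-1,0)-P
    print(nm,P.mean(0),(P[1]+P[2])/2,np.linalg.norm(e,axis=1),np.degrees(np.arctan2(e[:,1],e[:,0])))
g=w["img"][10:125,265:395];save("lip.png",g,5)
E
```

```text
lip [623.4  26.2] [647.4  23.1] [47.3 47.2 49.3 47.9] [ -7.8 -96.5 173.1  81.1]
plate [607.5  13.9] [622.9  26.9] [ 85.2 124.7  88.5] [ -6.8 128.1 -95. ]
stuck top [622.9  24.6] [636.6  23.1] [27.5 28.6 28.  27.3] [ -5.1 -97.7 172.1  81.3]
```

View pics/lip.png

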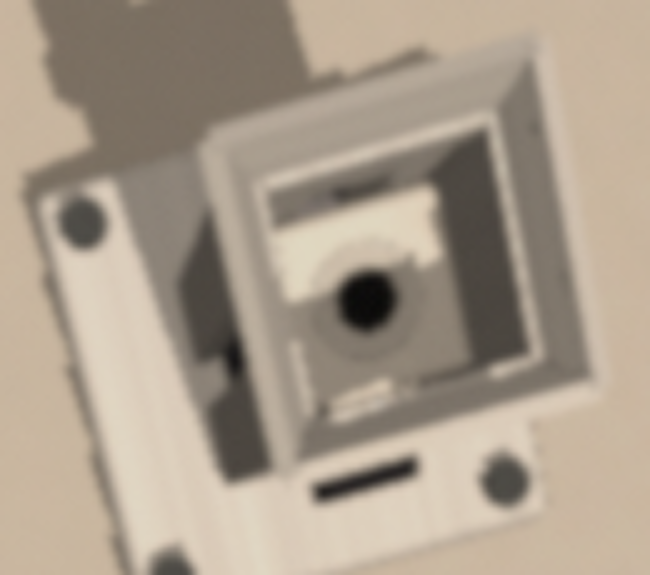

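Emit:
{"name": "move_arm", "arguments": {
  "steps": [0, 0, 0, 0, 0, -0.83, -1, 0, 0, 0, 0, 0, -0.83, -1, 0, 0, 0, 0, 0, -0.83, -1, 0, 0, 0, 0, 0, -0.83, -1, 0.5, 0.8, 0.3, 0, 0, 0, -1, 0.5, 0.8, 0.3, 0, 0, 0, -1, 0.5, 0.85, 0.4, 0, 0, 0, -1, 0, 0, 0, 0, 0, 0, -1, 0, 0, 0, 0, 0, 0, -1]
}}

```text
time_s: 9.38
position: [619.5, -13.4, 202.5]
ee_rot: [-3.139, 0.0, 1.463]
wrist_force: [0.1, 0.2, -1.9]
opening: 28.5
finger_force: 59.7
```

```bash
python3 - <<'E'
from h import *
np.set_printoptions(precision=3,suppress=True)
w=read_camera("wrist");st=read_state();print(st["position"],st["ee_rot"],st["joint_positions"])
print([(n,[(o["xy"],atz(w,o["xy"],z)[:2],o["confidence"]) for o in place_of(w,n)[:3]]) for n,z in(("bore_mouth",117),("stuck_mid",75),("magazine",0))])
save("w5.png",w["img"],1.4)
for yw in(-.13,-.11,-.09):pass
E
```

```text
[618.967 -13.759 203.346] [-3.139  0.     1.463] [-0.141  0.479 -0.053  1.041 -0.     1.538]
[('bore_mouth', []), ('stuck_mid', [([276.9, 152.4], array([622.715,  26.912]), 0.69)]), ('magazine', [([277.1, 145.2], array([622.792,  26.985]), 0.78)])]
```

View pics/w5.png

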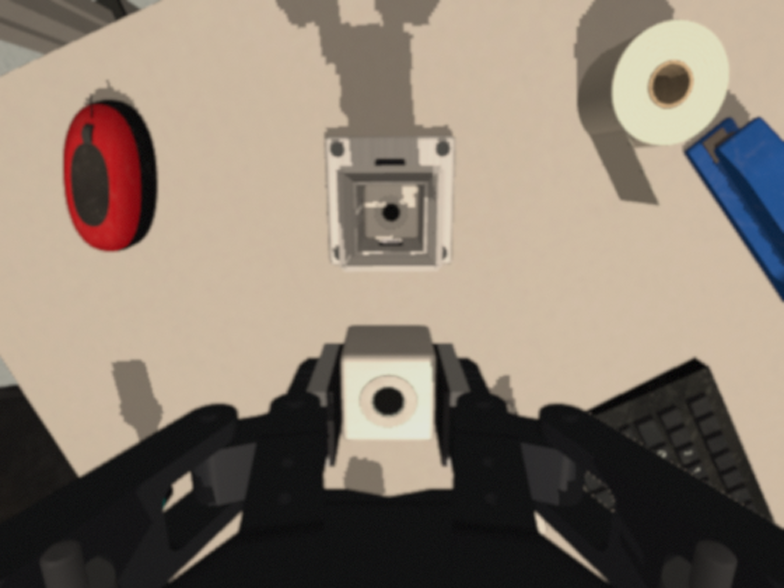

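The lip is centred at (390,215) and square with the held part at (388,395). I'm moving over it and lowering.

Emit:
{"name": "move_arm", "arguments": {
  "steps": [0.75, 0, 0, 0, 0, 0, -1, 0.77, 0, 0, 0, 0, 0, -1, 0, 0, 0.7, 0, 0, 0, -1, 0, 0, 0.7, 0, 0, 0, -1, 0, 0, 0.35, 0, 0, 0, -1, 0, 0, 0, 0, 0, 0, -1, 0, 0, 0, 0, 0, 0, -1]
}}

```text
time_s: 10.17
position: [624.0, 31.7, 152.0]
ee_rot: [-3.141, 0.0, 1.463]
wrist_force: [0.4, 0.8, 0.1]
opening: 28.8
finger_force: 59.8
```

Emit:
{"name": "move_arm", "arguments": {
  "steps": [0, 0, 0.2, 0, 0, 0, -1, 0, 0, 0.2, 0, 0, 0, -1, 0, 0, 0.1, 0, 0, 0, -1, 0, 0, 0, 0, 0, 0, -1, 0, 0, 0, 0, 0, 0, -1]
}}

```text
time_s: 10.58
position: [624.6, 32.1, 136.7]
ee_rot: [-3.142, -0.0, 1.463]
wrist_force: [0.5, -0.3, -0.6]
opening: 28.3
finger_force: 59.7
```

Emit:
{"name": "move_arm", "arguments": {
  "steps": [0, 0, 0.07, 0, 0, 0, -1, 0, 0, 0, 0, 0, 0, -1, 0, 0, 0, 0, 0, 0, 0, 0, 0, 0, 0, 0, 0, 0.5, 0, 0, 0, 0, 0, 0, 1, 0, 0, 0, 0, 0, 0, 1, 0, 0, 0, 0, 0, 0, 1, 0, 0, 0, 0, 0, 0, 1, 0, 0, -1, 0, 0, 0, 1, 0, 0, -1, 0, 0, 0, 1, -1, 0, -1, 0, 0, 0, 1, -1, 0, 0, 0, 0, 0, 1]
}}

```text
time_s: 11.58
position: [621.5, -26.6, 230.7]
ee_rot: [3.131, 0.0, 1.467]
wrist_force: [1.5, -1.3, -0.1]
opening: 85.5
finger_force: 0.0
```

```bash
python3 - <<'E'
from h import *
np.set_printoptions(precision=3,suppress=True)
w=read_camera("wrist");s=read_camera("scene");t=read_camera("top");st=read_state();print(st["position"],st["ee_rot"],st["joint_positions"])
print([(n,[(o["xy"],atz(w,o["xy"],z)[:2],o["confidence"]) for o in place_of(w,n)[:3]]) for n,z in(("loose_mid",75),("stuck_mid",75))])
def c(p,q,h): q=[int(v) for v in q]; return cv2.resize(p["img"][max(0,q[1]-h):q[1]+h,max(0,q[0]-h):q[0]+h],(390,390),interpolation=cv2.INTER_CUBIC)
save("drop.png",np.hstack([c(w,proj(w,[623,27,117]),50),c(s,proj(s,[623,27,70]),45)]))
# rod data from wooden handle in top and scene views
for p in(s,t):
    for n in("rod_grip","stand_hole"): print(n,[(o["xy"],round(o["confidence"],2)) for o in place_of(p,n)[:4]])
E
```

```text
[618.466 -28.712 224.89 ] [3.14 0.   1.46] [-0.166  0.463 -0.023  1.083 -0.     1.516]
[('loose_mid', []), ('stuck_mid', [])]
rod_grip [([314.2, 243.8], 0.63), ([311.3, 295.3], 0.46), ([253.7, 191.9], 0.19)]
stand_hole [([311.4, 276.7], 0.93), ([259.3, 170.9], 0.66)]
rod_grip [([332.3, 204.8], 0.71), ([288.7, 273.7], 0.43)]
stand_hole [([328.8, 206.1], 0.88), ([208.3, 194.2], 0.61)]
```

View pics/drop.png

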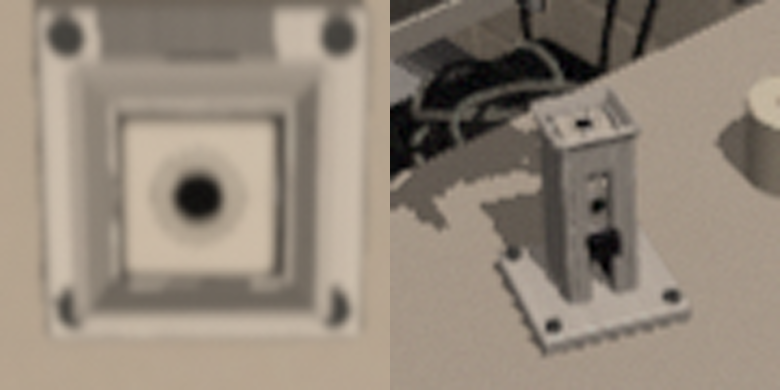

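That was my tenth picture, so from here I use numbers only. The left crop shows the connector flat inside the mouth (hole at (198,197)). The right crop shows it in the tube (583,123) above the stuck one (598,205). Next is the rod.

Emit:
{"name": "move_arm", "arguments": {
  "steps": [0, 0, 0, 0, 0, 0.82, 1, 0, 0, 0, 0, 0, 0.82, 1, 0, 0, 0, 0, 0, 0.81, 1, 0, 0, 0, 0, 0, 0.8, 1, -1, 0.18, 0, 0, 0, 0, 1, -1, 0.18, 0, 0, 0, 0, 1, -1, 0.18, 0, 0, 0, 0, 1, -1, 0.18, 0, 0, 0, 0, 1, -1, 0.18, 0, 0, 0, 0, 1, -1, 0.18, 0, 0, 0, 0, 1, -1, 0.18, 0, 0, 0, 0, 1, -1, 0.18, 0, 0, 0, 0, 1]
}}

```text
time_s: 13.03
position: [572.1, -267.0, 223.7]
ee_rot: [-3.141, -0.0, 1.205]
wrist_force: [-0.2, 0.7, -0.6]
opening: 85.5
finger_force: 0.0
```

Emit:
{"name": "move_arm", "arguments": {
  "steps": [-0.87, 0.18, 0, 0, 0, 0, 1, -0.87, 0.18, 0, 0, 0, 0, 1, -0.87, 0.18, 0, 0, 0, 0, 1, -0.87, 0.18, 0, 0, 0, 0, 1, 0, 0, 0, 0, 0, 0, 1, 0, 0, 0, 0, 0, 0, 1]
}}

```text
time_s: 13.53
position: [554.7, -372.3, 223.2]
ee_rot: [-3.141, -0.001, 1.202]
wrist_force: [0.5, 0.8, -0.1]
opening: 85.4
finger_force: 0.0
```

```bash
python3 - <<'E'
from h import *
np.set_printoptions(precision=3,suppress=True)
w=read_camera("wrist");st=read_state();print(st["position"],st["ee_rot"],-w["R"].T@w["t"])
hsv=cv2.cvtColor(w["img"],cv2.COLOR_RGB2HSV);m=cv2.inRange(hsv,(8,100,60),(22,255,255))
cs,_=cv2.findContours(m,0,2);c=max(cs,key=cv2.contourArea)
print(cv2.contourArea(c),cv2.boundingRect(c),cv2.minAreaRect(c),proj(w,[577,-314,163]))
mm=np.zeros_like(m);cv2.drawContours(mm,[c],-1,1,-1)
print(fitsq(w,mm,163,(577,-314),28,y0=-.38,r=15))
print([(n,[(o["xy"],atz(w,o["xy"],z)[:2],o["confidence"]) for o in place_of(w,n)[:3]]) for n,z in(("rod_grip",140),("stand_hole",48),("stand",0))])
E
```

```text
[ 554.926 -371.148  223.373] [-3.141 -0.001  1.203] [ 577.536 -310.867  358.544]
2985.5 (163, 281, 77, 86) ((191.18618774414062, 330.83447265625), (90.68567657470703, 50.49165725708008), 48.36646270751953) [np.float64(277.9314496954359), np.float64(125.58567524004407)]
(array([ 562.283, -328.782,   -1.062]), np.float64(5356.36862745098))
[('rod_grip', [([273.6, 124.4], array([ 574.565, -312.646]), 0.61)]), ('stand_hole', []), ('stand', [])]
```

```bash
python3 - <<'E'
from h import *
np.set_printoptions(precision=3,suppress=True)
w=read_camera("wrist")
hsv=cv2.cvtColor(w["img"],cv2.COLOR_RGB2HSV);m=cv2.inRange(hsv,(8,100,60),(22,255,255))
n,l,s,ce=cv2.connectedComponentsWithStats(m);mm=(l==l[124,274]).astype(np.uint8);print(s[l[124,274]],hsv[124,274])
cs,_=cv2.findContours(mm,0,2);print(cv2.minAreaRect(max(cs,key=cv2.contourArea)))
print(fitsq(w,mm,163,(577,-314),28,y0=-.38,r=15,yr=.6))
ap=cv2.approxPolyDP(max(cs,key=cv2.contourArea),4,True)[:,0];print(ap.tolist())
t=[o for o in trace(w,"stand")[:1]]
for o in t: print(o["box"],o["confidence"],cv2.minAreaRect(cv2.findContours(o["pixels"].astype(np.uint8),0,2)[0][0]))
E
```

```text
[ 254  104   46   48 2163] [ 15 148 201]
((276.5, 127.5), (44.99999237060547, 46.99999237060547), 0.0)
(array([ 576.219, -313.081,   -0.367]), np.float64(248.10980392156864))
[[256, 105], [255, 150], [298, 150], [298, 106]]
[237.2, 86.4, 78.4, 79.7] 0.71 ((275.5, 124.0), (78.0, 79.0), 90.0)
```

Emit:
{"name": "move_arm", "arguments": {
  "steps": [0.7, -0.03, 0, 0, 0, 0, 1, 0.7, 0, 0, 0, 0, 0, 1, 0.66, 0, 0, 0, 0, 0, 1, 0, 0, 0, 0, 0, 0, 1, 0, 0, 1, 0, 0, 0, 1, 0, 0, 1, 0, 0, 0, 1, 0, 0, 0.6, 0, 0, 0, 1, 0, 0, 0.45, 0, 0, 0, 1, 0, 0, 0, 0, 0, 0, 1, 0, 0, 0, 0, 0, 0, 1]
}}

```text
time_s: 14.67
position: [575.9, -313.3, 132.1]
ee_rot: [-3.14, -0.0, 1.204]
wrist_force: [0.1, 0.3, -0.2]
opening: 85.2
finger_force: 0.0
```

Emit:
{"name": "move_arm", "arguments": {
  "steps": [0, 0, 0, 0, 0, 0, 0, 0, 0, 0, 0, 0, 0, -1, 0, 0, 0, 0, 0, 0, -1, 0, 0, 0, 0, 0, 0, -1, 0, 0, 0, 0, 0, 0, -1, 0, 0, 0, 0, 0, 0, -1, 0, 0, 0, 0, 0, 0, -1, 0, 0, 0, 0, 0, 0, -1, 0, 0, 0, 0, 0, 0, -1, 0, 0, 0, 0, 0, 0, -1]
}}

```text
time_s: 15.5
position: [576.7, -314.0, 133.4]
ee_rot: [3.14, 0.0, 1.203]
wrist_force: [-0.9, -1.2, 6.4]
opening: 27.4
finger_force: 60.0
```

```bash
python3 - <<'E'
from h import *
np.set_printoptions(precision=3,suppress=True)
st=read_state();print(st["position"],st["ee_rot"],st["wrist_force"],st["moment"],st["opening"])
E
```

```text
[ 576.722 -313.961  133.444] [3.14  0.    1.203] [-0.863 -1.247  6.392] [ 0.096  0.105 -0.094] 27.38758238199159
```

Emit:
{"name": "move_arm", "arguments": {
  "steps": [0, 0, -0.4, 0, 0, 0, -1, 0, 0, -0.7, 0, 0, 0, -1, 0, 0, -1, 0, 0, 0, -1, 0, 0, -1, 0, 0, 0, -1, 0, 0, -1, 0, 0, 0, -1, 0, 0, -0.4, 0, 0, 0, -1, 0.5, -0.1, 0, 0, 0, 0, -1, 0.9, -0.2, 0, 0, 0, 0, -1, 0.9, -0.2, 0, 0, 0, 0, -1, 0.9, -0.2, 0, 0, 0, 0, -1, 0.9, -0.2, 0, 0, 0, 0, -1, 0.9, -0.2, 0, 0, 0, 0, -1]
}}

```text
time_s: 16.5
position: [598.4, -159.3, 266.2]
ee_rot: [-3.139, -0.001, 1.204]
wrist_force: [0.6, -0.3, -2.6]
opening: 27.4
finger_force: 60.2
```

Emit:
{"name": "move_arm", "arguments": {
  "steps": [0.9, -0.2, 0, 0, 0, 0, -1, 0.9, -0.2, 0, 0, 0, 0, -1, 0.9, -0.25, 0, 0, 0, 0, -1, 0.9, -0.25, 0, 0, 0, 0, -1, 0.9, -0.25, 0, 0, 0, 0, -1, 0.9, -0.25, 0, 0, 0, 0, -1, 0.8, -0.1, 0, 0, 0, 0, -1, 0, 0, 0, 0, 0, 0, -1, 0, 0, 0, 0, 0, 0, -1, 0, 0, 0, 0, 0, 0, -1]
}}

```text
time_s: 17.33
position: [623.3, 28.3, 266.5]
ee_rot: [-3.14, 0.001, 1.204]
wrist_force: [-0.8, 0.1, -3.0]
opening: 27.2
finger_force: 60.2
```

```bash
python3 - <<'E'
from h import *
np.set_printoptions(precision=2,suppress=True)
st=read_state();print(st["position"],st["ee_rot"],st["wrist_force"],st["opening"])
c,s=np.cos(1.203),np.sin(1.203)
d=np.array([624,26.5])-st["position"][:2];print((d@[c,s])/30,(d@[s,-c])/30)
E
```

```text
[623.3   28.25 266.54] [-3.14  0.    1.2 ] [-0.82  0.07 -2.95] 27.248152166548927
-0.046147887271247044 0.042736865661771754
```

Emit:
{"name": "move_arm", "arguments": {
  "steps": [-0.04, 0.04, 0.3, 0, 0, 0, -1, 0, 0, 0.2, 0, 0, 0, -1, 0, 0, 0.1, 0, 0, 0, -1, 0, 0, 0.1, 0, 0, 0, -1, 0, 0, 0.07, 0, 0, 0, -1, 0, 0, 0.07, 0, 0, 0, -1]
}}

```text
time_s: 17.83
position: [625.0, 26.0, 242.4]
ee_rot: [3.141, -0.0, 1.203]
wrist_force: [-2.1, -0.0, 4.2]
opening: 27.2
finger_force: 61.0
```

Emit:
{"name": "move_arm", "arguments": {
  "steps": [0, 0, 0.07, 0, 0, 0, -1, 0, 0, 0.07, 0, 0, 0, -1, 0, 0, 0.07, 0, 0, 0, -1, 0, 0, 0.07, 0, 0, 0, -1, 0, 0, 0.07, 0, 0, 0, -1]
}}

```text
time_s: 18.25
position: [625.0, 26.3, 232.1]
ee_rot: [3.141, 0.0, 1.203]
wrist_force: [-0.4, -0.4, 3.2]
opening: 27.2
finger_force: 61.1
```

Emit:
{"name": "move_arm", "arguments": {
  "steps": [0, 0, 0.07, 0, 0, 0, -1, 0, 0, 0.07, 0, 0, 0, -1, 0, 0, 0.07, 0, 0, 0, -1, 0, 0, 0.07, 0, 0, 0, -1, 0, 0, 0.07, 0, 0, 0, -1, 0, 0, 0.07, 0, 0, 0, -1]
}}

```text
time_s: 18.75
position: [625.0, 26.4, 219.0]
ee_rot: [3.141, 0.0, 1.203]
wrist_force: [-0.8, -1.2, 4.3]
opening: 27.4
finger_force: 61.1
```

Emit:
{"name": "move_arm", "arguments": {
  "steps": [0, 0, 0.04, 0, 0, 0, -1, 0, 0, 0.03, 0, 0, 0, -1, 0, 0, 0.03, 0, 0, 0, -1, 0, 0, 0.03, 0, 0, 0, -1]
}}

```text
time_s: 19.08
position: [624.9, 26.4, 215.3]
ee_rot: [3.141, 0.0, 1.203]
wrist_force: [-0.3, -1.6, 5.0]
opening: 27.5
finger_force: 61.1
```

Emit:
{"name": "move_arm", "arguments": {
  "steps": [0, 0, 0.03, 0, 0, 0, -1, 0, 0, 0.03, 0, 0, 0, -1, 0, 0, 0.03, 0, 0, 0, -1]
}}

```text
time_s: 19.33
position: [624.9, 26.4, 212.6]
ee_rot: [3.142, 0.0, 1.203]
wrist_force: [-1.3, -0.9, 4.5]
opening: 27.4
finger_force: 61.1
```

Emit:
{"name": "move_arm", "arguments": {
  "steps": [0, 0, 0.03, 0, 0, 0, -1, 0, 0, 0.03, 0, 0, 0, -1, 0, 0, 0.03, 0, 0, 0, -1]
}}

```text
time_s: 19.58
position: [624.9, 26.4, 209.9]
ee_rot: [3.141, 0.0, 1.203]
wrist_force: [-0.4, -1.8, 3.6]
opening: 27.4
finger_force: 61.1
```

Emit:
{"name": "move_arm", "arguments": {
  "steps": [0, 0, 0.03, 0, 0, 0, -1, 0, 0, 0.03, 0, 0, 0, -1, 0, 0, 0.03, 0, 0, 0, -1]
}}

```text
time_s: 19.83
position: [624.9, 26.4, 207.2]
ee_rot: [3.142, 0.0, 1.203]
wrist_force: [0.2, -0.4, 3.7]
opening: 27.6
finger_force: 61.1
```

Emit:
{"name": "move_arm", "arguments": {
  "steps": [0, 0, 0.03, 0, 0, 0, -1, 0, 0, 0.03, 0, 0, 0, -1, 0, 0, 0.03, 0, 0, 0, -1]
}}

```text
time_s: 20.08
position: [625.0, 26.4, 205.4]
ee_rot: [3.141, -0.0, 1.203]
wrist_force: [-3.1, -1.4, 13.9]
opening: 27.4
finger_force: 62.3
```

The force has risen, so this is the bottom. It implies a stop height of about 8 mm, inside the given range. I'm building up to 20 N gently.

Emit:
{"name": "move_arm", "arguments": {
  "steps": [0, 0, 0, 0, 0, 0, -1, 0, 0, 0.01, 0, 0, 0, -1, 0, 0, 0, 0, 0, 0, -1]
}}

```text
time_s: 20.33
position: [624.9, 26.4, 205.4]
ee_rot: [3.141, -0.0, 1.203]
wrist_force: [-2.7, -1.0, 10.4]
opening: 27.3
finger_force: 62.0
```

Emit:
{"name": "move_arm", "arguments": {
  "steps": [0, 0, 0.02, 0, 0, 0, -1, 0, 0, 0, 0, 0, 0, -1, 0, 0, 0, 0, 0, 0, -1]
}}

```text
time_s: 20.58
position: [625.0, 26.4, 205.4]
ee_rot: [3.14, -0.0, 1.203]
wrist_force: [-3.2, -0.7, 12.4]
opening: 27.4
finger_force: 62.3
```

Emit:
{"name": "move_arm", "arguments": {
  "steps": [0, 0, 0.03, 0, 0, 0, -1, 0, 0, 0.02, 0, 0, 0, -1, 0, 0, 0, 0, 0, 0, -1, 0, 0, 0, 0, 0, 0, -1]
}}

```text
time_s: 20.92
position: [625.2, 26.4, 205.4]
ee_rot: [3.139, -0.001, 1.203]
wrist_force: [-4.8, -1.0, 20.9]
opening: 27.2
finger_force: 63.2
```

Emit:
{"name": "move_arm", "arguments": {
  "steps": [0, 0, -0.01, 0, 0, 0, -1, 0, 0, 0, 0, 0, 0, -1, 0, 0, 0, 0, 0, 0, -1, 0, 0, 0, 0, 0, 0, -1, 0, 0, 0, 0, 0, 0, -1, 0, 0, 0, 0, 0, 0, -1]
}}

```text
time_s: 21.42
position: [625.2, 26.4, 205.3]
ee_rot: [3.139, -0.001, 1.204]
wrist_force: [-4.5, -1.7, 18.4]
opening: 27.7
finger_force: 62.8
```

Emit:
{"name": "move_arm", "arguments": {
  "steps": [0, 0, 0, 0, 0, 0, -1, 0, 0, 0, 0, 0, 0, -1, 0, 0, 0, 0, 0, 0, -1, 0, 0, 0, 0, 0, 0, -1, 0, 0, 0, 0, 0, 0, -1, 0, 0, 0, 0, 0, 0, -1]
}}

```text
time_s: 21.92
position: [625.2, 26.4, 205.4]
ee_rot: [3.139, -0.001, 1.204]
wrist_force: [-4.8, -0.7, 19.3]
opening: 27.2
finger_force: 62.8
```

Emit:
{"name": "move_arm", "arguments": {
  "steps": [0, 0, -0.15, 0, 0, 0, -1, 0, 0, -0.4, 0, 0, 0, -1, 0, 0, -0.7, 0, 0, 0, -1, 0, 0, -0.9, 0, 0, 0, -1, 0, 0, 0, 0, 0, 0, -1, -0.5, 0.1, 0, 0, 0, 0, -1, -0.9, 0.21, 0, 0, 0, 0, -1, -0.9, 0.21, 0, 0, 0, 0, -1, -0.9, 0.21, 0, 0, 0, 0, -1, -0.9, 0.21, 0, 0, 0, 0, -1, -0.9, 0.21, 0, 0, 0, 0, -1]
}}

```text
time_s: 22.83
position: [601.7, -127.2, 264.5]
ee_rot: [-3.138, -0.0, 1.203]
wrist_force: [1.1, -0.7, -2.7]
opening: 27.0
finger_force: 60.3
```

Emit:
{"name": "move_arm", "arguments": {
  "steps": [-0.9, 0.21, 0, 0, 0, 0, -1, -0.9, 0.21, 0, 0, 0, 0, -1, -0.9, 0.21, 0, 0, 0, 0, -1, -0.9, 0.21, 0, 0, 0, 0, -1, -0.9, 0.21, 0, 0, 0, 0, -1, -0.9, 0.2, 0, 0, 0, 0, -1, -0.7, 0.15, 0, 0, 0, 0, -1, 0, 0, 0, 0, 0, 0, -1, 0, 0, 0, 0, 0, 0, -1, 0, 0, 0, 0, 0, 0, -1]
}}

```text
time_s: 23.67
position: [575.8, -311.4, 265.1]
ee_rot: [-3.139, -0.001, 1.203]
wrist_force: [-1.0, 0.2, -1.1]
opening: 27.5
finger_force: 60.2
```

```bash
cat > q.py <<'E'
from h import *
np.set_printoptions(precision=2,suppress=True)
st=read_state();print(st["position"],st["ee_rot"],st["wrist_force"],st["opening"])
c,s=np.cos(st["ee_rot"][2]),np.sin(st["ee_rot"][2])
d=np.array([576.7,-314])-st["position"][:2];print((d@[c,s])/30,(d@[s,-c])/30)
E
python3 q.py
python3 - <<'E'
from h import *
np.set_printoptions(precision=2,suppress=True)
s=read_camera("scene");t=read_camera("top")
for p in(s,t):
    for n in("rod","rod_grip","stand_hole","stuck_mid"): print(n,[(np.array(o["xy"]),round(o["confidence"],2)) for o in place_of(p,n)[:4]])
E
```

```text
[ 575.81 -311.36  265.13] [-3.14 -0.    1.2 ] [-1.02  0.22 -1.12] 27.536362586699276
-0.07148589277387916 0.059493023811607836
rod [(array([207.1, 289.7]), 0.93)]
rod_grip [(array([316.3, 184.5]), 0.73), (array([196. , 239.5]), 0.7)]
stand_hole [(array([309.1, 277.1]), 0.92)]
stuck_mid [(array([257.5, 183.4]), 0.39)]
rod []
rod_grip [(array([209.6, 193. ]), 0.67), (array([204.7, 188.7]), 0.6)]
stand_hole []
stuck_mid []
```

Emit:
{"name": "move_arm", "arguments": {
  "steps": [-0.07, 0.06, 0.5, 0, 0, 0, -1, 0, 0, 0.9, 0, 0, 0, -1, 0, 0, 0.8, 0, 0, 0, -1, 0, 0, 0.5, 0, 0, 0, -1, 0, 0, 0, 0, 0, 0, -1, 0, 0, 0, 0, 0, 0, -1, 0, 0, 0, 0, 0, 0, -1]
}}

```text
time_s: 24.75
position: [578.3, -314.9, 187.3]
ee_rot: [3.14, 0.0, 1.203]
wrist_force: [-0.5, -0.1, -2.0]
opening: 27.4
finger_force: 60.1
```

```bash
python3 q.py
```

```text
[ 578.32 -314.89  187.33] [3.14 0.   1.2 ] [-0.5  -0.09 -2.01] 27.36891968448866
0.008176465135513837 -0.061156173616766916
```

Emit:
{"name": "move_arm", "arguments": {
  "steps": [0.01, -0.05, 0, 0, 0, 0, -1, 0, 0, 0.2, 0, 0, 0, -1, 0, 0, 0.2, 0, 0, 0, -1, 0, 0, 0.2, 0, 0, 0, -1, 0, 0, 0.1, 0, 0, 0, -1]
}}

```text
time_s: 25.17
position: [575.8, -313.3, 163.8]
ee_rot: [-3.14, -0.0, 1.203]
wrist_force: [0.2, 0.7, -2.3]
opening: 27.4
finger_force: 60.3
```

Emit:
{"name": "move_arm", "arguments": {
  "steps": [0, 0, 0.25, 0, 0, 0, -1, 0, 0, 0.25, 0, 0, 0, -1, 0, 0, 0.2, 0, 0, 0, -1, 0, 0, 0.1, 0, 0, 0, -1, 0, 0, 0.05, 0, 0, 0, -1, 0, 0, 0, 0, 0, 0, -1]
}}

```text
time_s: 25.67
position: [576.1, -313.5, 138.9]
ee_rot: [-3.141, -0.0, 1.203]
wrist_force: [0.3, 0.3, -1.8]
opening: 27.3
finger_force: 60.3
```

Emit:
{"name": "move_arm", "arguments": {
  "steps": [0, 0, 0.08, 0, 0, 0, -1, 0, 0, 0.05, 0, 0, 0, -1, 0, 0, 0.03, 0, 0, 0, -1, 0, 0, 0, 0, 0, 0, -1]
}}

```text
time_s: 26.0
position: [576.3, -313.6, 134.6]
ee_rot: [-3.142, -0.0, 1.203]
wrist_force: [-0.5, -0.2, -2.9]
opening: 27.6
finger_force: 60.3
```

Emit:
{"name": "move_arm", "arguments": {
  "steps": [0, 0, 0.04, 0, 0, 0, -1, 0, 0, 0.02, 0, 0, 0, -1, 0, 0, 0, 0, 0, 0, -1, 0, 0, 0, 0, 0, 0, -1]
}}

```text
time_s: 26.33
position: [576.5, -313.8, 133.5]
ee_rot: [3.141, 0.0, 1.203]
wrist_force: [-0.6, 0.6, 2.3]
opening: 27.4
finger_force: 60.8
```

Contact at the same height as before. Releasing and retreating straight up.

Emit:
{"name": "move_arm", "arguments": {
  "steps": [0, 0, 0, 0, 0, 0, -0.2, 0, 0, 0, 0, 0, 0, 0.3, 0, 0, 0, 0, 0, 0, 1, 0, 0, 0, 0, 0, 0, 1, 0, 0, 0, 0, 0, 0, 1, 0, 0, 0, 0, 0, 0, 1, 0, 0, -0.5, 0, 0, 0, 1, 0, 0, -1, 0, 0, 0, 1, 0, 0, -1, 0, 0, 0, 1, 0, 0, -1, 0, 0, 0, 1, -1, 0, 0, 0, 0, 0, 1, -1, 0, 0, 0, 0, 0, 1]
}}

```text
time_s: 27.33
position: [556.5, -369.8, 241.1]
ee_rot: [3.136, 0.002, 1.207]
wrist_force: [0.5, -0.0, -0.3]
opening: 85.4
finger_force: 0.0
```

Emit:
{"name": "move_arm", "arguments": {
  "steps": [0, 0, 0, 0, 0, 0, 1, 0, 0, 0, 0, 0, 0, 1]
}}

```text
time_s: 27.5
position: [554.1, -371.0, 237.7]
ee_rot: [3.142, -0.0, 1.201]
wrist_force: [-0.9, 0.6, 0.6]
opening: 85.4
finger_force: 0.0
```

```bash
python3 - <<'E'
from h import *
np.set_printoptions(precision=2,suppress=True)
w=read_camera("wrist");s=read_camera("scene");st=read_state();print(st["time_s"],st["position"],st["opening"])
hsv=cv2.cvtColor(w["img"],cv2.COLOR_RGB2HSV);m=cv2.inRange(hsv,(8,100,60),(22,255,255))
q=[int(v) for v in proj(w,[576,-313,163])];n,l,ss,ce=cv2.connectedComponentsWithStats(m);k=l[q[1],q[0]];print(q,k,ss[k])
print(fitsq(w,(l==k),163,(577,-314),28,y0=-.38,r=15,yr=.6))
for n,z in(("rod_grip",140),("stand_hole",48),("stuck_mid",50),("loose_mid",80),("tape",0),("bracket",0),("offcut",0),("mouse_red",0)): print(n,[(np.array(o["xy"]),round(o["confidence"],2),atz(s,o["xy"],z)[:2]) for o in place_of(s,n)[:3]])
print("expected stuck/loose px",proj(s,[623.5,27,35]),proj(s,[623.5,27,65]))
E
```

```text
27.6 [ 554.62 -369.18  237.45] 85.75896377311986
[277, 125] 1 [ 256  103   44   45 1909]
(array([ 576.04, -313.  ,   -0.37]), np.float64(214.93333333333334))
rod_grip [(array([315.6, 243.7]), 0.77, array([ 583.61, -307.87])), (array([199.5, 241.9]), 0.69, array([ 402.21, -207.12])), (array([309.8, 279.3]), 0.16, array([ 532.25, -374.37]))]
stand_hole [(array([310.7, 279.6]), 0.72, array([ 577.33, -309.4 ])), (array([316.6, 243. ]), 0.69, array([ 638.98, -229.62]))]
stuck_mid [(array([258.8, 181.6]), 0.41, array([624.05,  16.23]))]
loose_mid [(array([257.4, 174.1]), 0.65, array([617.41,   7.81]))]
tape [(array([309.6, 367.7]), 0.9, array([ 497.27, -444.96]))]
bracket [(array([270.2, 329.3]), 0.86, array([ 472.63, -343.5 ]))]
offcut [(array([329.9, 239.4]), 0.93, array([ 699.04, -193.3 ])), (array([268.4, 329.1]), 0.18, array([ 469.88, -341.56]))]
mouse_red [(array([179.7, 207.6]), 0.84, array([434.2 ,  72.57]))]
expected stuck/loose px [np.float64(256.9099158351029), np.float64(184.23420096107756)] [np.float64(256.4754233168933), np.float64(174.35830610011521)]
```

The rod is back in place and upright, the connectors sit at the bottomed height, and the bystanders haven't moved.

```bash
python3 -c "from cell import *; print(sign_off())"
```

```text
the job is handed in; nothing more can be done
None
```

The job is done and handed in at about 28 s: both connectors are bottomed out in the tube and were held with a steady push of about 20 N (peak wrist reading 20.9 N), the rod is back upright in its stand, and the bystanders I re-checked (tape, bracket, offcut, mouse) have not moved.

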